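# Fetch the sleeve from behind the can

### The job

Two plywood holders each have a spray can standing in front of their pocket, and in one of the two pockets, behind its can, stands a copper sleeve. Move that can aside and stand it upright on the bare bench, at least a hand's breadth clear of its holder; then take the sleeve out and stand it upright, the same way up as it was, on the thin plywood offcut. Leave the other can where it stands.

Things in the scene. Friction and masses are not known exactly. Their poses are not given: they have to be found in the camera images.
- sleeve: copper sleeve (short thick tube), 26 mm outside diameter, flaring to 28 mm at its upper rim, 45 mm tall, 0.06 kg, upright in a holder's pocket: about 38 mm free behind it, 11 mm to each side cheek (too little for a finger). Origin: centre of its underside, z up. At the start its x axis lies along the pocket: +x to the pocket's back wall, -x to its open mouth and the can.
- front_can: spray can, white cap, 53 mm diameter, 200 mm tall, 0.14 to 0.28 kg, upright on the same holder's base (6 mm above the bench) right before the pocket's mouth, about 4 mm from the sleeve, so that no finger fits between. It is the can nearest to the sleeve. Origin: centre of its underside, z up.
- other_can: like can before the other holder (a hexagon nut in its pocket); leave it. Origin: centre of underside, z up. Both holders are alike and fixed: base 100 mm wide, 146 mm long, 6 mm thick; on it a pocket 50 mm wide between two cheeks and a back wall, all rising to 46 mm above the bench, open at the top and towards the robot; 140 mm or more between the two pockets.
- offcut: thin plywood offcut lying flat, fixed, on the bench at the robot's side of the holders; 130 (x) by 150 (y) by 6 mm thick. Origin: centre of its underside, z up. The bench beside it is free where there is more room: a can centred 130 mm from the offcut's centre in world +y if the offcut's y is below 0.265 m, else in world -y, stands clear of everything.
There are look-alikes about, which are no part of the job. What is shaped like the front_can but pink is not meant.

How it is judged:
On the way:
1. the front can stands upright on the bench, clear of its holder, while the sleeve is still in its pocket (horizontal distance between front_can and sleeve above 0.12 m and height (world z) of front_can below 0.004 m and angle between front_can's own z axis and vertical below 0.17 rad and distance of sleeve from where it was at the start of the episode below 0.03 m), for 0.2 s.
At the end, for the whole second after the job is handed in: Sleeve upright (10 deg) at rest on the offcut, centre within 55 mm (x), 65 mm (y) of its centre; its can upright (10 deg) at rest on the bare bench, over 80 mm from its start (set down over 120 mm from the sleeve before that was moved 30 mm); other can upright within 30 mm of its start (x of sleeve in the frame of offcut between -0.055 and 0.055 m and y of sleeve in the frame of offcut between -0.065 and 0.065 m and z of sleeve in the frame of offcut between 0.002 and 0.012 m and angle between each of sleeve, front_can, other_can's own z axis and vertical below 0.17 rad and linear speed of each of sleeve, front_can below 0.02 m/s and height (world z) of front_can between -0.01 and 0.004 m and distance of front_can from where it was at the start of the episode above 0.08 m and distance of other_can from where it was at the start of the episode below 0.03 m); the robot touches nothing.
It fails at once if the other can is knocked over or carried away (distance of other_can from where it was at the start of the episode above 0.05 m or angle between other_can's own z axis and vertical above 0.5 rad).
It also fails if it takes over 69 s, if anything falls off the work surface, if the arm or the gripper's body presses on something with over 40 N, if the wrist force passes 120 N, or if a joint passes its speed limit or range.

### The arm

A 6-joint arm with a two-finger parallel gripper is mounted at the origin on a cart in front of the work surface, level with it; the furniture and walls round the work are solid. World frame = base frame: x ahead of the robot, y to its left, z up, the work surface at z = 0. Lengths are in m, angles in rad, forces in N, time in s.
With the tool pointing down it reaches from about 0.35 to 0.975 m from the base axis. Payload 4.9 kg.
Tool frame: the origin (TCP) lies on the centre line of the jaws, within the pads' length; the fingertips stand manip.tcp_to_tips ahead of it and the grasp point (between the pads) lies 11 mm behind it (manip.tcp_to_tips is the distance from the TCP to the fingertips, in m); x points along the fingers, y is the direction in which the jaws open and shut, and the axes are right-handed (so a half turn about x gives the same grasp; the last joint's range is limited). The gripper opens to 85 mm and grips with 20 to 120 N. Pads are 22 mm wide; open, the fingers measure 114 mm over their backs; the gripper's body (76 mm by 85 mm) begins 54 mm behind the grasp point. The pads swing forward as they close: fully open they stand 13 mm farther back than shut.
Start: joints at [-1.46, 0.053, 1.613, -0, 1.476, -0.119], TCP at [0.142, -0.609, 0.239] pointing down, gripper open.
Joint ranges: [-3.01, 3.01], [-1.01, 2.22], [0.06, 2.58], [-1.02, 4.17], [0.09, 2.62], [-3.14, 3.14]. Speed limits (rad/s): [2.57, 2.57, 3.14, 3.14, 3.14, 3.14].

### API

Orientations are given as a unit quaternion [w, x, y, z].
In Python, from plant import status, imaging, workorder, manip gives the robot as it stands.
- The arm moves only by the tool carry_out, never from a script. Its argument "moves" is one flat list of numbers, 5 for each row, row after row: the opening, from 0 (shut) to 1 (fully open), then the shift along the tool's x, y, z in cm, then the turn about the tool's x in rad. In form: [claw, tx, ty, tz, twist, claw, tx, ty, tz, twist, ...]. A call has 1 to 12 rows; each row is the pose to reach, as a shift and turn from the pose commanded when the call began, along the tool's axes at that moment; what a row does not reach only later rows make up. A row lasts 1/12 s, in which the tool goes at most 41.7 mm and 7.16 degrees, less where a joint would pass 70% of its speed; a pose out of reach is approached as far as the arm can. A call with a gripper value outside its range is refused whole. The fingers move at their own pace and stop on an object; the grip force is fixed at half the most. Time passes only in rows, so rows that repeat a pose let the fingers close. It gives the time, the measured TCP pose, the force and the opening at its end, in the units of the state.
- status.state(): the state, without advancing time (a new reading comes with each control period).
- imaging.grab_frame(name): name is "side" or "top" or "wrist"; returns the picture (480x640x3 uint8, red, green, blue); there is no depth.
- imaging.camera_info(name): a dict with "K" (3x3 intrinsics, pixels), "R" (3x3) and "t" (3): a world point X has camera coordinates R X + t. Camera axes: x right, y down, z forward; pixel columns grow to the right and rows downward; lengths in m; the calibration is good to about 2 mm. The wrist camera is an equidistant fisheye: a pixel r from the principal point sees the ray r / f radians off the axis. A picture is of the moment at which its call begins: read the wrist's pose just before it. camera_info takes no time and is no camera call; for the wrist camera it gives the pose at the moment of the call.
- workorder.job_done(): hands the job in, once; it reports no verdict.
The state is a dict: "time": time; "joint_pos": joint angles; "joint_vel": joint speeds; "joint_efforts": joint torques, N m; "tool_pos": TCP position; "tool_rot": TCP orientation; "contact_force": force on the tool from outside, world axes, zero at the start; "ft_torque": the same for the moment, N m; "gripper_width": opening from 0.0 (shut) to 1.0 (fully open).
Only numpy, scipy, OpenCV 4.12 (cv2) and the standard library are available. Lean on these libraries where they do the work, as an engineer would, in place of code of your own. Each camera call takes 0.05 s, during which the arm holds its last target.

## Working session

There is one attempt and no reset: what is moved stays moved. The work goes in short steps, Python scripts to look and compute and a tool call to move; the robot and the scene stay as the last step left them, time stands still between calls to the robot, and variables do not carry over. Pictures are saved under pics/ and viewed, and the job is handed in when it is done.

Besides the shell and the picture viewer there is one more tool, called after ">>>" as a command line: name --argument value ..., lists and objects as JSON in quotes. carry_out: Moves the arm, as the interface text tells. Its arguments: {"type":"object","properties":{"moves":{"type":"array","items":{"type":"number"}}},"required":["moves"]}

```bash
ls; mkdir -p pics; python3 - <<'E'
from plant import status, imaging, workorder, manip
import cv2
print(status.state()); print(manip.tcp_to_tips)
for n in ["side","top","wrist"]:
    print(n, imaging.camera_info(n))
for n in ["side","top"]:
    cv2.imwrite(f"pics/{n}0.png", imaging.grab_frame(n)[:,:,::-1])
E
```

```text
pics
{'time': 0.0, 'joint_pos': array([-1.46003938e+00,  5.33700949e-02,  1.61431876e+00,  3.81688568e-05,
        1.47598736e+00, -1.18973742e-01]), 'joint_vel': array([-0.00190479,  0.00028681,  0.00044855,  0.00151891,  0.00087051,
        0.0017277 ]), 'joint_efforts': array([ 7.23833764e-04, -3.93682694e+01, -3.70170772e+01, -5.08191386e-05,
        6.98800446e-03, -5.40031678e-06]), 'tool_pos': array([ 0.14228038, -0.60796053,  0.23804   ]), 'tool_rot': array([ 0.08030566,  0.70246333,  0.08177884, -0.70243042]), 'contact_force': array([-0.27989745, -0.47966897,  0.50003547]), 'ft_torque': array([-0.02054546,  0.03163666,  0.00432932]), 'gripper_width': 1.003189249643795}
0.008
side {'K': array([[604.20549241,   0.        , 320.69245806],
       [  0.        , 604.20549241, 235.1970166 ],
       [  0.        ,   0.        ,   1.        ]]), 'R': array([[ 0.98390588, -0.17867872, -0.00177196],
       [-0.09661525, -0.52362378, -0.84645356],
       [ 0.1503154 ,  0.83300183, -0.5324596 ]]), 't': array([-0.39275193,  0.22642638,  0.62205296])}
top {'K': array([[527.91093098,   0.        , 321.63314891],
       [  0.        , 527.91093098, 239.87678466],
       [  0.        ,   0.        ,   1.        ]]), 'R': array([[ 0.03178312, -0.99948185, -0.00508662],
       [-0.88665231, -0.0258454 , -0.46171387],
       [ 0.46134317,  0.01918477, -0.88701433]]), 't': array([0.23705192, 0.4482902 , 0.65495142])}
wrist {'K': array([[371.64829954,   0.        , 325.5201848 ],
       [  0.        , 371.64829954, 230.50608884],
       [  0.        ,   0.        ,   1.        ]]), 'R': array([[ 0.22637756, -0.97403873, -0.00132108],
       [-0.93356891, -0.21735841,  0.28496388],
       [-0.277853  , -0.06327611, -0.95853735]]), 't': array([-0.62416005, -0.03587196,  0.37804063])}
```

View pics/side0.png

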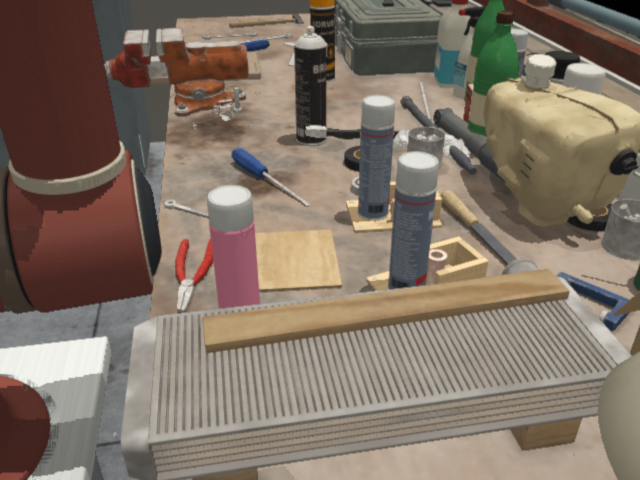

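View pics/top0.png

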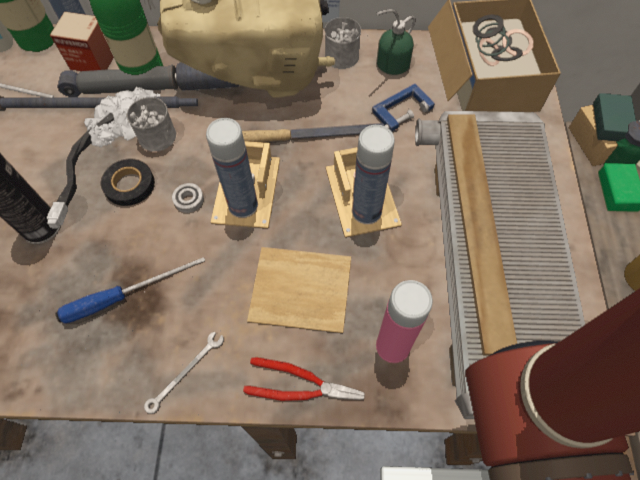

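The side view shows a ring in the nearer holder, at about (438,257). The other holder's pocket, near (395,195) in the side view, is hidden behind its can. I'll enlarge both.

```bash
python3 - <<'E'
import cv2, numpy as np
s=cv2.imread('pics/side0.png'); t=cv2.imread('pics/top0.png')
a=cv2.resize(s[140:300,340:500],(640,600)[:1]*2,interpolation=cv2.INTER_CUBIC)[:600]
cv2.imwrite('pics/side0c.png',cv2.resize(s[150:300,340:500],None,fx=4,fy=4,interpolation=cv2.INTER_CUBIC))
cv2.imwrite('pics/top0c.png',cv2.resize(t[115:245,200:410],None,fx=3.8,fy=3.8,interpolation=cv2.INTER_CUBIC))
E
```

```text
(no output)
```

View pics/side0c.png

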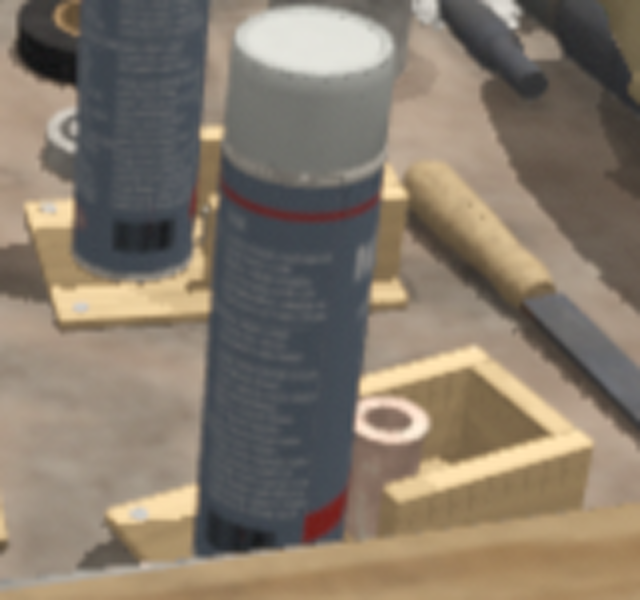

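View pics/top0c.png

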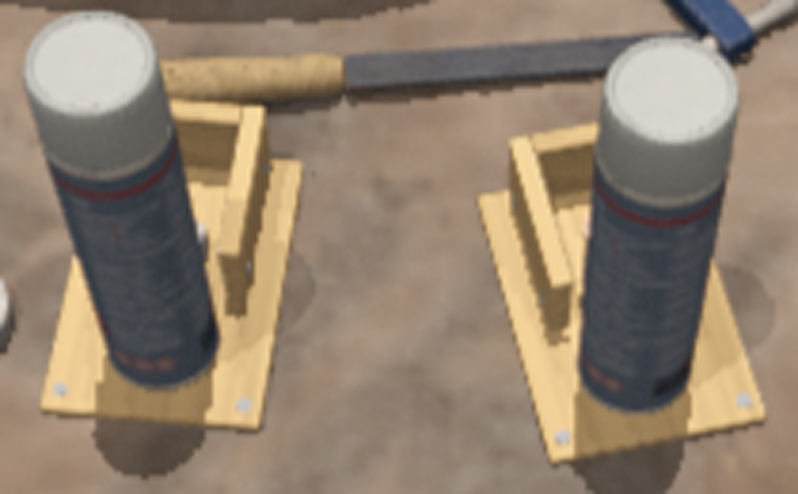

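The copper ring at side (438,255) is in the nearer pocket, which is the right-hand holder in the top view. So front_can is the can at top (377,139) and side (419,160). The can at top (224,131) is other_can, in front of the pocket with a bright metallic nut. The pink can at top (410,300) is not meant.

```bash
cat > h.py <<'E'
import numpy as np, cv2
from plant import status, imaging, workorder, manip
from scipy.spatial.transform import Rotation as Ro
def ray(n,px,info=None):
    c=info or imaging.camera_info(n)
    K,R,t=c['K'],c['R'],c['t']
    x=(px[0]-K[0,2])/K[0,0]; y=(px[1]-K[1,2])/K[1,1]
    if n=='wrist':
        r=np.hypot(x,y); s=np.sin(r)/r if r>1e-9 else 1; d=np.array([x*s,y*s,np.cos(r)])
    else: d=np.array([x,y,1.])
    return -R.T@t, R.T@d
def onz(n,px,z,info=None):
    o,d=ray(n,px,info); return o+d*(z-o[2])/d[2]
def proj(n,X,info=None):
    c=info or imaging.camera_info(n); p=c['R']@np.asarray(X)+c['t']
    if n=='wrist':
        r=np.arctan2(np.hypot(p[0],p[1]),p[2]); u=p[:2]/np.hypot(p[0],p[1])*r
    else: u=p[:2]/p[2]
    return np.array([c['K'][0,0]*u[0]+c['K'][0,2],c['K'][1,1]*u[1]+c['K'][1,2]])
def axes():
    s=status.state(); q=s['tool_rot']; return s['tool_pos'],Ro.from_quat([q[1],q[2],q[3],q[0]]).as_matrix()
def topose(P,yaw=None):
    """shift in cm tool axes to world P"""
    p,R=axes(); return R.T@(np.asarray(P)-p)*100
E
python3 - <<'E'
from h import *
np.set_printoptions(precision=4,suppress=True)
print('can', onz('top',(376.8,139.2),.206),onz('side',(419,160.5),.206))
print('sleeve side',onz('side',(438,255.5),.051))
print('other',onz('top',(223.9,130.8),.206),onz('side',(378.5,102),.206))
print('pink',onz('top',(410.5,299),.2),onz('side',(231,195),.2))
for p in [(261,249),(351,256),(343,331),(249,321)]: print('off',onz('top',p,.006))
for p in [(515,232),(300,119)]: pass
# holder base corners (crop)
for c in [(478,198),(553,462),(765,418)]: print('base',onz('top',(200+c[0]/3.8,115+c[1]/3.8),.006))
for c in [(512,138),(550,284),(598,126)]: print('wall top',onz('top',(200+c[0]/3.8,115+c[1]/3.8),.046))
for c in [(472,349),(590,440),(385,490)]: print('side wall top',onz('side',(340+c[0]/4,150+c[1]/4),.046))
print(axes())
E
```

```text
can [0.55   0.1774 0.206 ] [0.5529 0.1718 0.206 ]
sleeve side [0.5986 0.1856 0.051 ]
other [0.5588 0.3905 0.206 ] [0.5576 0.3812 0.206 ]
pink [0.3182 0.1407 0.2   ] [0.322  0.1357 0.2   ]
off [0.4751 0.3529 0.006 ]
off [0.4666 0.2036 0.006 ]
off [0.3385 0.2151 0.006 ]
off [0.3502 0.3609 0.006 ]
base [0.6431 0.2501 0.006 ]
base [0.5025 0.213  0.006 ]
base [0.5275 0.1187 0.006 ]
wall top [0.6485 0.2348 0.046 ]
wall top [0.5697 0.2165 0.046 ]
wall top [0.6564 0.1955 0.046 ]
side wall top [0.6469 0.2329 0.046 ]
side wall top [0.6654 0.1695 0.046 ]
side wall top [0.5854 0.1541 0.046 ]
(array([ 0.1423, -0.608 ,  0.2382]), array([[-0.0002,  0.2278, -0.9737],
       [ 0.0019, -0.9737, -0.2278],
       [-1.    , -0.0019, -0.0002]]))
```

The right-hand holder's axis is at about 0.26 rad. The can is near (0.551, 0.174), the sleeve near (0.598, 0.186) and the offcut centre near (0.408, 0.283). Since the offcut's y is above 0.265, the can goes 130 mm in -y, to about (0.408, 0.153). First I'll rise and swing over.

>>> carry_out --moves '[1, -4, 0, 0, 0, 1, -7, -2, -2, 0, 1, -7, -5, -4, 0, 1, -7, -8, -7, 0, 1, -7, -11, -9.5, 0, 1, -7, -14, -12, 0, 1, -7, -17, -14.5, 0, 1, -7, -20, -17, 0, 1, -7, -23, -20, 0, 1, -7, -26, -22, 0, 1, -7, -29, -25, 0, 1, -7, -32, -27.5, 0]'

```text
time: 1.1
tool_pos: [0.3376, -0.2324, 0.3089]
tool_rot: [0.081, 0.703, 0.081, -0.702]
contact_force: [1.3, 0.0, 0.6]
gripper_width: 1.004
```

```bash
python3 - <<'E'
from h import *
print(axes(), topose([.545,.172,.30]))
E
```

```text
(array([ 0.33760482, -0.23243708,  0.30889935]), array([[ 2.68198796e-04,  2.27034347e-01, -9.73886715e-01],
       [ 1.17095869e-04, -9.73886750e-01, -2.27034323e-01],
       [-9.99999957e-01, -5.31477787e-05, -2.87780038e-04]])) [  0.90023274 -34.67896132 -29.37979502]
```

>>> carry_out --moves '[1, 0, -3, -2.5, 0, 1, 0, -6, -5, 0, 1, 0, -9, -7.5, 0, 1, 0, -12, -10, 0, 1, 0, -15, -12.5, 0, 1, 0, -18, -15, 0, 1, 0, -21, -17.5, 0, 1, 0, -24, -20, 0, 1, 0, -27, -23, 0, 1, 0, -30, -25.5, 0, 1, 0, -32.5, -27.7, 0, 1, 0, -34.7, -29.4, 0]'

```text
time: 2.1
tool_pos: [0.5449, 0.173, 0.3083]
tool_rot: [-0.082, -0.702, -0.082, 0.703]
contact_force: [-0.3, -0.3, 0.3]
gripper_width: 0.999
```

```bash
python3 - <<'E'
from h import *
import pickle
i=imaging.camera_info('wrist'); im=imaging.grab_frame('wrist'); pickle.dump(i,open('w1.pkl','wb'))
cv2.imwrite('pics/w1.png',im[:,:,::-1])
cv2.imwrite('pics/t1.png',imaging.grab_frame('top')[:,:,::-1])
print(axes()); 
print(proj('wrist',[.551,.174,.206],i),proj('wrist',[.598,.1855,.051],i))
E
```

```text
(array([0.54487406, 0.17365393, 0.30792002]), array([[-2.11165807e-03,  2.31909837e-01, -9.72734994e-01],
       [ 5.66655712e-04, -9.72736729e-01, -2.31911481e-01],
       [-9.99997610e-01, -1.04092359e-03,  1.92267433e-03]]))
[325.87691545 224.54665457] [325.21036709 139.69567373]
```

View pics/w1.png

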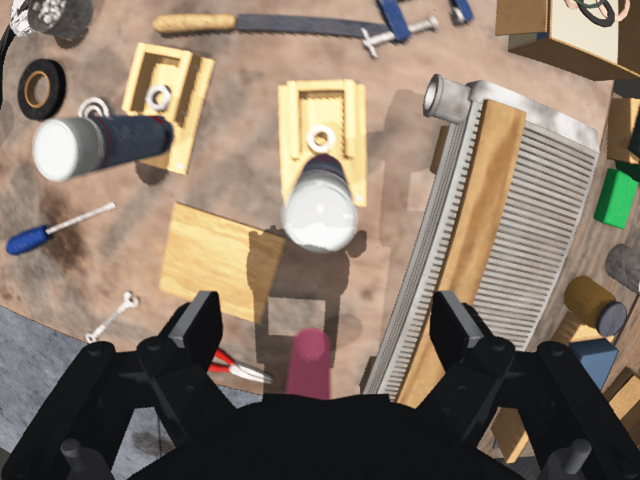

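View pics/t1.png

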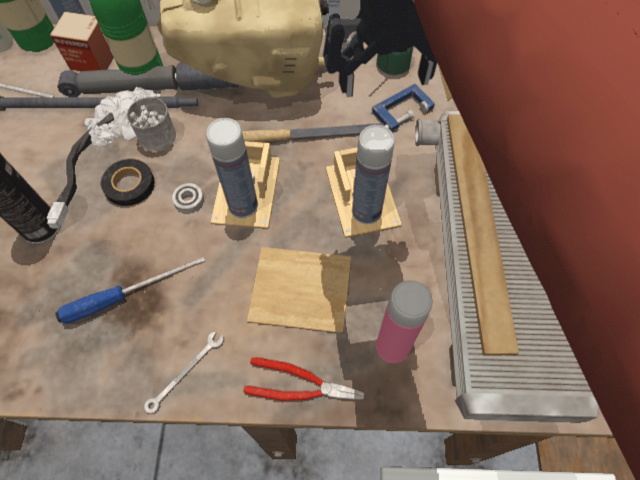

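The wrist view shows a ring at (320,137) behind the can directly below the arm, and another part at (158,97) in the other pocket. I'll enlarge both, and the cap.

```bash
python3 - <<'E'
import cv2, numpy as np
s=cv2.imread('pics/w1.png')
A=cv2.resize(s[120:260,260:400],(560,560),interpolation=cv2.INTER_CUBIC)
B=cv2.resize(s[77:117,138:178],(240,240),interpolation=cv2.INTER_CUBIC)
C=cv2.resize(s[117:157,300:340],(240,240),interpolation=cv2.INTER_CUBIC)
o=np.zeros((560,800,3),np.uint8); o[:,:560]=A; o[:240,560:]=B; o[280:520,560:]=C
cv2.imwrite('pics/w1c.png',o)
E
```

```text
(no output)
```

View pics/w1c.png

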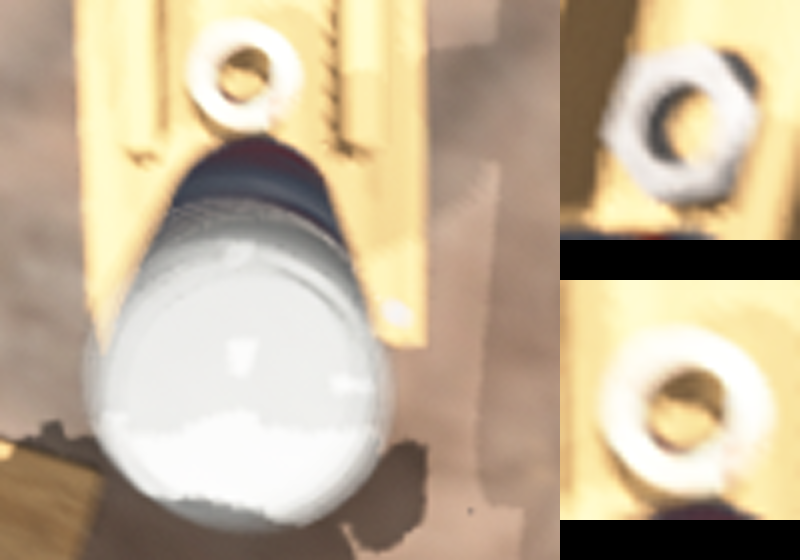

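The enlarged crop confirms it: the part in the other pocket is hexagonal (the nut), and the one behind this can is a round sleeve. So the can below the arm is front_can.

```bash
python3 - <<'E'
from h import *
import pickle
i=pickle.load(open('w1.pkl','rb'))
print(onz('wrist',(319.75,217.),.206,i),onz('wrist',(321.2,138.8),.051,i))
p,R=axes();print(p)
for P in ([.553,.176,.18],[.554,.177,.18]): print(topose(P))
E
```

```text
[0.55509142 0.17908561 0.206     ] [0.59797074 0.18978593 0.051     ]
[0.54487406 0.17365393 0.30792002]
[12.7903887  -0.02644726 -0.86944155]
[12.7902342  -0.10052995 -0.98990619]
```

>>> carry_out --moves '[1, 0, -0.1, -1, 0, 1, 3, -0.1, -1, 0, 1, 6, -0.1, -1, 0, 1, 9, -0.1, -1, 0, 1, 11, -0.1, -1, 0, 1, 12.5, -0.1, -1, 0, 1, 13.5, -0.1, -1, 0, 1, 13.8, -0.1, -1, 0, 1, 13.8, -0.1, -1, 0]'

```text
time: 2.95
tool_pos: [0.5538, 0.1731, 0.1708]
tool_rot: [-0.081, -0.702, -0.081, 0.703]
contact_force: [-0.0, -0.3, 0.3]
gripper_width: 0.997
```

```bash
python3 - <<'E'
from h import *
cv2.imwrite('pics/s2.png',imaging.grab_frame('side')[:,:,::-1])
cv2.imwrite('pics/w2.png',imaging.grab_frame('wrist')[:,:,::-1]);print(axes())
E
```

```text
(array([0.55484795, 0.17353441, 0.17273798]), array([[ 2.18805378e-03,  2.27277716e-01, -9.73827527e-01],
       [ 2.81048818e-04, -9.73829959e-01, -2.27277652e-01],
       [-9.99997567e-01,  2.23602650e-04, -2.19466846e-03]]))
```

View pics/s2.png

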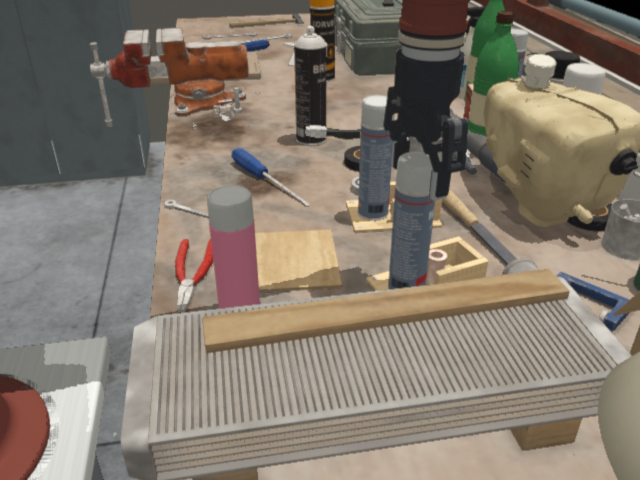

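View pics/w2.png

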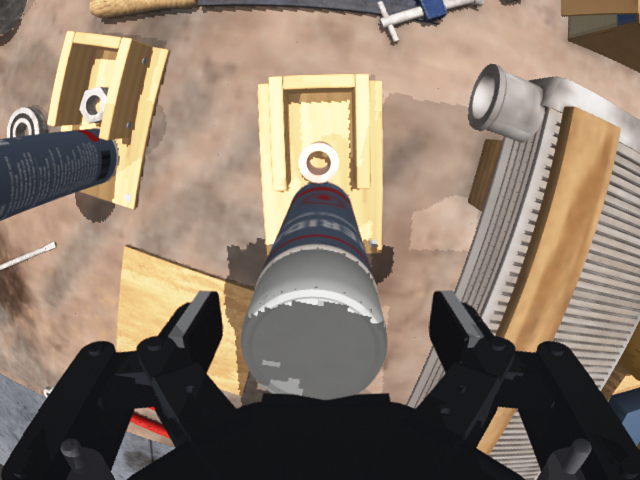

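```bash
python3 - <<'E'
from h import *
p,R=axes()
i=imaging.camera_info('wrist')
for s in (-1,1):
    for d in (.008,-.005):
        q=p+R@np.array([d,s*.0425,0]); print(s,d,q,proj('side',q),proj('wrist',q,i))
print(proj('side',p),proj('top',p))
print(proj('side',[.554,.1765,.206]),proj('wrist',[.554,.1765,.206],i))
s=cv2.imread('pics/s2.png'); cv2.imwrite('pics/s2c.png',cv2.resize(s[60:220,340:500],(600,600),interpolation=cv2.INTER_CUBIC))
E
```

```text
-1 0.008 [0.54520615 0.21492443 0.1647285 ] [400.44920166 175.77112794] [227.85969569 297.1821741 ]
-1 -0.005 [0.54517771 0.21492078 0.17772847] [401.11158694 166.81935129] [220.40397275 311.4468268 ]
1 0.008 [0.56452476 0.13214888 0.1647475 ] [435.67555325 204.73877203] [422.9313268  296.88160656]
1 -0.005 [0.56449631 0.13214523 0.17774747] [436.73643446 195.246231  ] [430.41319109 311.12556226]
[417.81796133 183.97588583] [377.37935561 151.15046596]
[418.66994928 158.81361863] [316.03763213 355.35176431]
```

View pics/s2c.png

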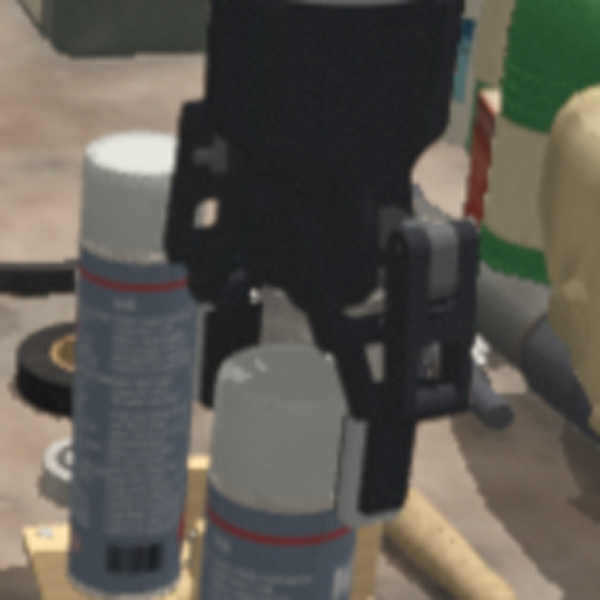

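The pads straddle the cap. The can sits about 3 mm towards world +y, at (314,345) in the wrist image. I'll correct for that and close.

>>> carry_out --moves '[1, 0, -0.3, -0.1, 0, 1, 0, -0.3, -0.1, 0, 0, 0, -0.3, -0.1, 0, 0, 0, -0.3, -0.1, 0, 0, 0, -0.3, -0.1, 0, 0, 0, -0.3, -0.1, 0, 0, 0, -0.3, -0.1, 0, 0, 0, -0.3, -0.1, 0, 0, 0, -0.3, -0.1, 0, 0, 0, -0.3, -0.1, 0, 0, 0, -0.3, -0.1, 0, 0, 0, -0.3, -0.1, 0]'

```text
time: 4.05
tool_pos: [0.5548, 0.1771, 0.1722]
tool_rot: [0.081, 0.703, 0.081, -0.702]
contact_force: [0.4, 0.2, 5.7]
gripper_width: 0.573
```

Gripped at width 0.573, about 49 mm, which fits the cap. Now I'll lift and carry the can back.

>>> carry_out --moves '[0, -0.5, 0, 0, 0, 0, -1.5, 0, 0, 0, 0, -2.5, 0, 0, 0, 0, -3, 0, 0, 0, 0, -3, -0.1, 1, 0, 0, -3, -0.2, 2.5, 0, 0, -3, -0.3, 4, 0, 0, -3, -0.4, 6, 0, 0, -3, -0.6, 8, 0, 0, -3, -0.7, 10, 0, 0, -3, -0.8, 11.5, 0, 0, -3, -0.9, 13, 0]'

```text
time: 5.05
tool_pos: [0.4238, 0.1558, 0.2007]
tool_rot: [-0.081, -0.702, -0.081, 0.703]
contact_force: [-0.1, -0.2, -0.3]
gripper_width: 0.569
```

```bash
python3 - <<'E'
from h import *
cv2.imwrite('pics/s3.png',imaging.grab_frame('side')[:,:,::-1])
cv2.imwrite('pics/t3.png',imaging.grab_frame('top')[:,:,::-1]);print(axes(),status.state()['contact_force'],topose([.408,.153,.2]))
E
```

```text
(array([0.42353223, 0.15589441, 0.2006807 ]), array([[-8.31104160e-04,  2.28150115e-01, -9.73625613e-01],
       [-8.99414386e-05, -9.73625962e-01, -2.28150120e-01],
       [-9.99999651e-01, -1.02047226e-04,  8.29704738e-04]])) [ 0.49032639 -0.28674632 -1.24099909] [ 0.06938672 -0.07255364  1.57823734]
```

View pics/s3.png

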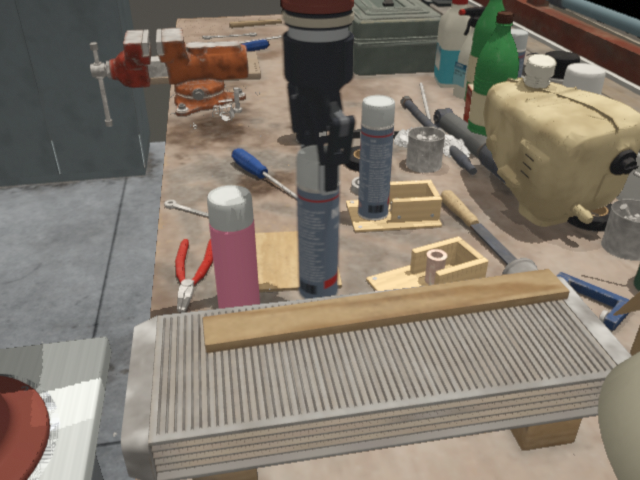

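View pics/t3.png

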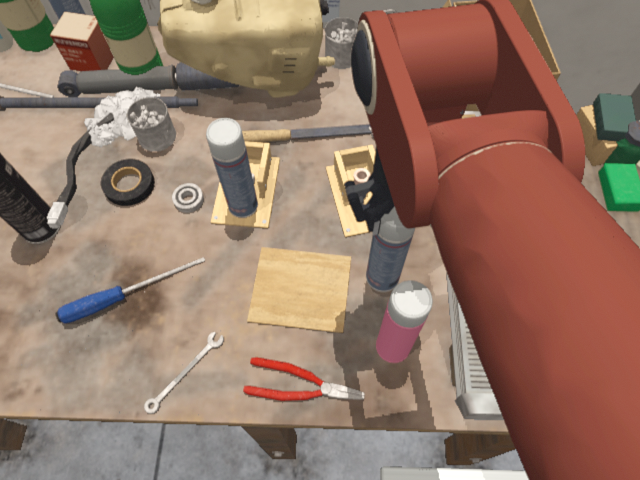

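The can is held upright and hangs clear of the holder. Moving the last 1.5 cm, then lowering.

>>> carry_out --moves '[0, 0, 0, 0.8, 0, 0, 0, 0, 1.5, 0, 0, 0.8, 0, 1.5, 0, 0, 1.6, 0, 1.5, 0, 0, 2.2, 0, 1.5, 0, 0, 2.7, 0, 1.5, 0, 0, 3, 0, 1.5, 0, 0, 3.2, 0, 1.5, 0, 0, 3.3, 0, 1.5, 0, 0, 3.3, 0, 1.5, 0]'

```text
time: 5.98
tool_pos: [0.4111, 0.1527, 0.1681]
tool_rot: [-0.081, -0.702, -0.081, 0.703]
contact_force: [0.2, -0.2, -1.0]
gripper_width: 0.569
```

>>> carry_out --moves '[0, 0.1, 0, 0, 0, 0, 0.2, 0, 0, 0, 0, 0.2, 0, 0, 0]'

```text
time: 6.23
tool_pos: [0.4111, 0.1527, 0.1663]
tool_rot: [0.081, 0.702, 0.081, -0.702]
contact_force: [-0.4, -0.4, -2.1]
gripper_width: 0.57
```

>>> carry_out --moves '[0, 0.1, 0, 0, 0, 0, 0.1, 0, 0, 0, 0, 0.2, 0, 0, 0, 0, 0.2, 0, 0, 0]'

```text
time: 6.57
tool_pos: [0.4121, 0.1529, 0.1662]
tool_rot: [0.081, 0.703, 0.081, -0.701]
contact_force: [-1.9, 0.7, 6.2]
gripper_width: 0.573
```

```bash
python3 - <<'E'
from h import *
s=imaging.grab_frame('side')[:,:,::-1]
cv2.imwrite('pics/s4c.png',cv2.resize(s[120:320,180:380],(600,600),interpolation=cv2.INTER_CUBIC))
print(axes()[0],status.state()['contact_force'])
for z in (0,.2): print(proj('side',[.411,.1527,z]))
E
```

```text
[0.41203088 0.15288699 0.16620811] [-0.82046565  0.33667242  5.96988393]
[309.03283144 314.73158539]
[306.96654518 181.57153361]
```

View pics/s4c.png

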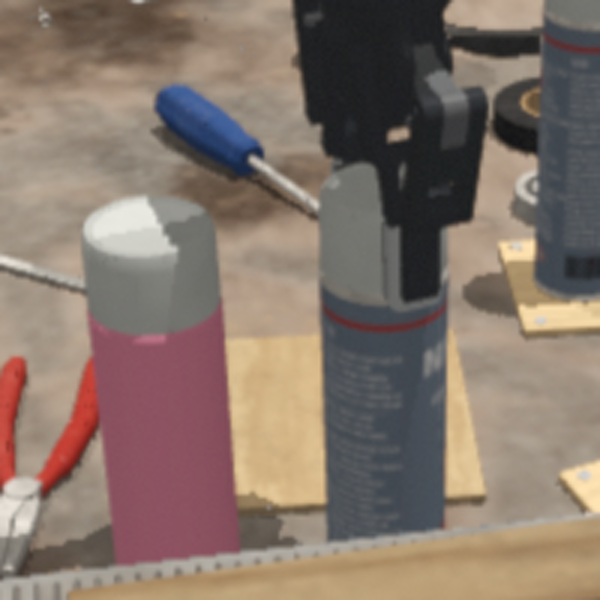

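Contact force has risen to +6 N, so the can is standing on the bench, upright. Opening, then straight up.

>>> carry_out --moves '[0.65, 0, 0, 0, 0, 0.75, 0, 0, 0, 0, 0.9, 0, 0, 0, 0, 1, 0, 0, 0, 0, 1, 0, 0, 0, 0, 1, 0, 0, 0, 0, 1, 0, 0, 0, 0]'

```text
time: 7.2
tool_pos: [0.411, 0.1527, 0.1642]
tool_rot: [-0.081, -0.702, -0.081, 0.703]
contact_force: [-0.5, -0.1, -0.2]
gripper_width: 0.996
```

>>> carry_out --moves '[1, -1, 0, 0, 0, 1, -3, 0, 0, 0, 1, -6, 0, 0, 0, 1, -9, 0, 0, 0, 1, -12, 0, 0, 0, 1, -12, 0, 0, 0]'

```text
time: 7.7
tool_pos: [0.4138, 0.1532, 0.2928]
tool_rot: [0.081, 0.707, 0.081, -0.698]
contact_force: [-0.3, 1.2, 1.9]
gripper_width: 1.001
```

```bash
python3 - <<'E'
from h import *
cv2.imwrite('pics/s5.png',imaging.grab_frame('side')[:,:,::-1])
import pickle
i=imaging.camera_info('wrist'); pickle.dump(i,open('w5.pkl','wb'))
cv2.imwrite('pics/w5.png',imaging.grab_frame('wrist')[:,:,::-1]);print(axes(),status.state()['joint_pos'])
E
```

```text
(array([0.41188043, 0.15281474, 0.28682141]), array([[ 4.23508199e-03,  2.27785118e-01, -9.73702215e-01],
       [ 7.79707418e-04, -9.73711404e-01, -2.27783876e-01],
       [-9.99990728e-01,  2.05480553e-04, -4.30135338e-03]])) [ 1.85571080e-01 -4.41162096e-01  1.96221544e+00 -1.51007565e-05
  1.61623306e+00  1.52656385e+00]
```

View pics/s5.png

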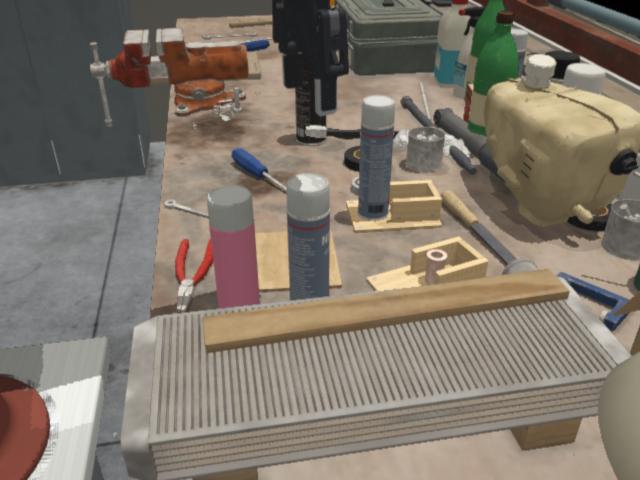

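View pics/w5.png

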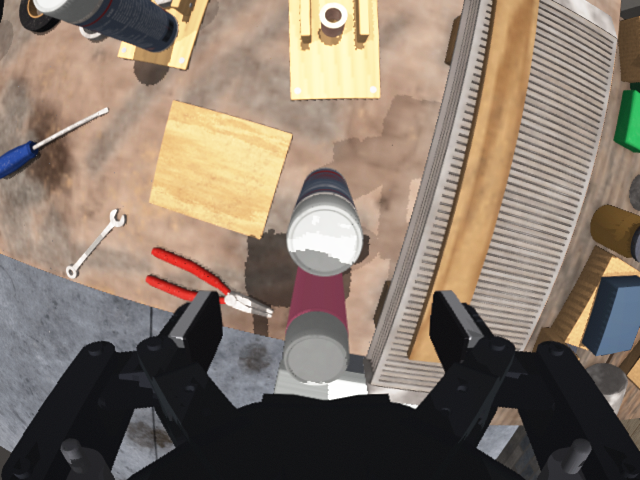

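The can stands upright on the bench at side (308,240), clear of the holder, and the pocket is open. Next I'll go above the sleeve, turning the jaws a quarter turn so they open along the pocket.

>>> carry_out --moves '[0.65, 0, 0, -1.5, -0.12, 0.65, 0, 0, -3, -0.24, 0.65, 0, 0.1, -4.5, -0.36, 0.65, 0, 0.2, -6, -0.48, 0.65, 0, 0.3, -8, -0.6, 0.65, 0, 0.4, -10, -0.72, 0.65, 0, 0.5, -12, -0.84, 0.65, 0, 0.6, -14, -0.96, 0.65, 0, 0.7, -16, -1.08, 0.65, 0, 0.8, -17.5, -1.2, 0.65, 0, 0.8, -18.5, -1.32, 0.65, 0, 0.8, -18.9, -1.44]'

```text
time: 8.8
tool_pos: [0.5972, 0.1878, 0.2817]
tool_rot: [0.525, 0.472, 0.526, -0.474]
contact_force: [-0.0, 0.4, 0.7]
gripper_width: 0.648
```

>>> carry_out --moves '[0.65, 1, 0, 0, -0.1, 0.65, 4, 0, 0, -0.12, 0.65, 7, 0, 0, -0.12, 0.65, 9, 0, 0, -0.12, 0.65, 9, 0, 0, -0.12, 0.65, 9, 0, 0, -0.12]'

```text
time: 9.3
tool_pos: [0.5952, 0.1876, 0.1915]
tool_rot: [0.55, 0.441, 0.553, -0.444]
contact_force: [-0.1, -0.2, 0.0]
gripper_width: 0.65
```

```bash
python3 - <<'E'
from h import *
import pickle
i=imaging.camera_info('wrist'); pickle.dump(i,open('w6.pkl','wb'))
cv2.imwrite('pics/w6.png',imaging.grab_frame('wrist')[:,:,::-1]);
cv2.imwrite('pics/s6.png',imaging.grab_frame('side')[:,:,::-1]);
print(axes(),status.state()['joint_pos'],status.state()['gripper_width'])
print(proj('wrist',[.598,.188,.051],i))
E
```

```text
(array([0.59744899, 0.18802847, 0.19556736]), array([[ 1.50387142e-03,  9.76107496e-01,  2.17282982e-01],
       [ 2.61717402e-04,  2.17282836e-01, -9.76108652e-01],
       [-9.99998835e-01,  1.52480864e-03,  7.13011281e-05]])) [ 1.86169151e-01  8.45912812e-02  1.65330604e+00 -2.14694554e-05
  1.40216900e+00 -3.28574006e-02] 0.6468609611293203
[330.56097435 219.11588393]
```

View pics/w6.png

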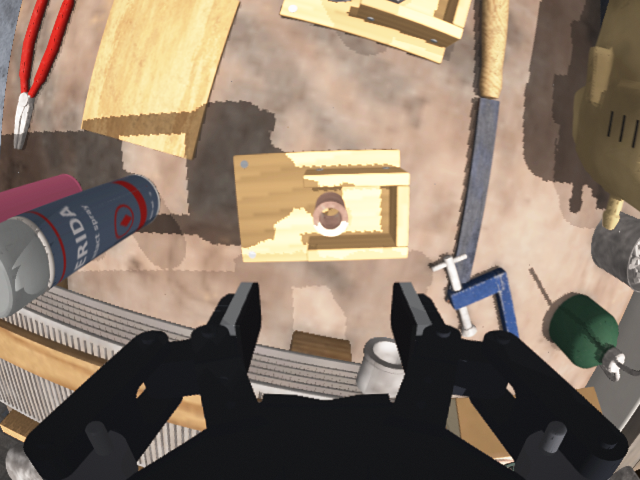

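View pics/s6.png

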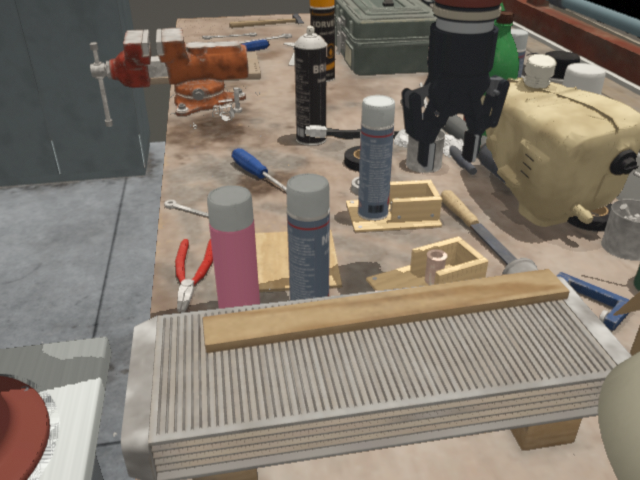

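```bash
python3 - <<'E'
import cv2
w=cv2.imread('pics/w6.png'); cv2.imwrite('pics/w6c.png',cv2.resize(w[140:280,225:425],(800,560),interpolation=cv2.INTER_CUBIC))
s=cv2.imread('pics/s6.png'); cv2.imwrite('pics/s6c.png',cv2.resize(s[220:300,360:500],(798,456),interpolation=cv2.INTER_CUBIC))
E
```

```text
(no output)
```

View pics/w6c.png

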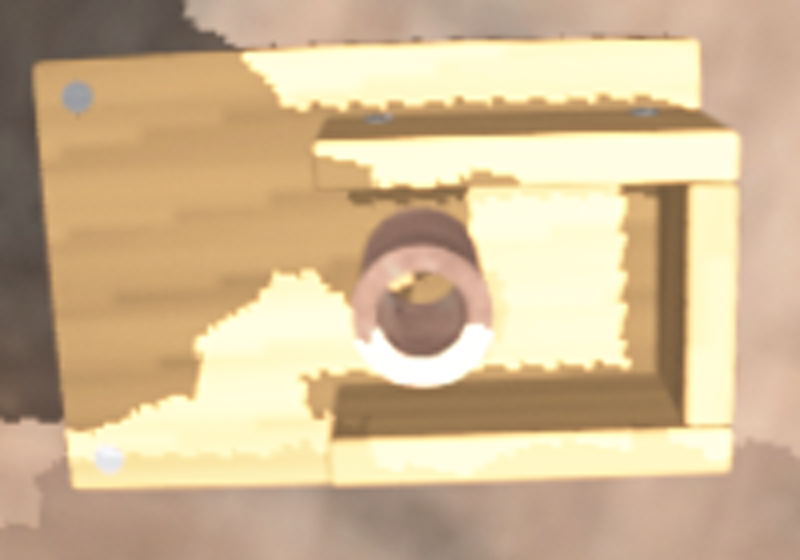

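View pics/s6c.png

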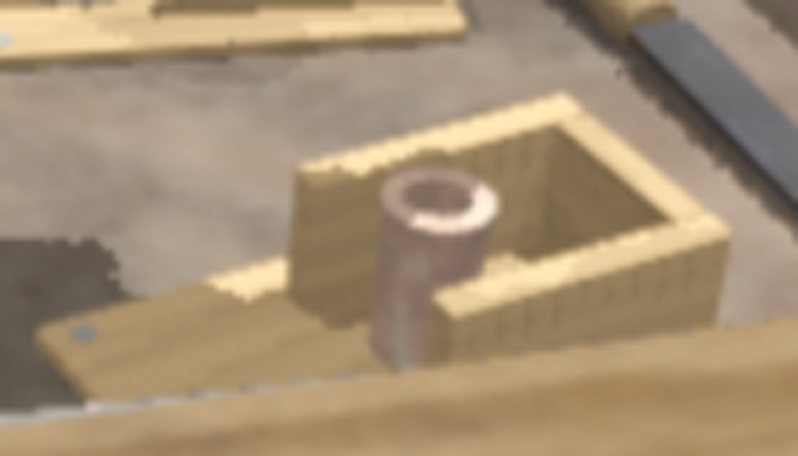

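```bash
python3 - <<'E'
from h import *
import pickle
np.set_printoptions(precision=4,suppress=True)
i=pickle.load(open('w6.pkl','rb'))
f=lambda c,z: onz('wrist',(225+c[0]/4,140+c[1]/4),z,i)
S=f((424,315),.051);print('sleeve',S,'side',onz('side',(437.2,255.4),.051))
def ang(a,b,z): 
    A,B=f(a,z),f(b,z); print(A,B,np.arctan2(*(B-A)[[1,0]]))
ang((318,140),(738,133),.046); ang((333,432),(688,425),.046); ang((333,486),(732,470),.046); ang((34,65),(700,40),.006)
A,B=f((735,183),.046),f((735,425),.046); print('back inner', f((690,185),.046),f((684,425),.046))
p,R=axes(); print(p,'yaw jaw',np.arctan2(R[1,1],R[0,1]))
for P in ([.598,.1875,.022],): print(topose(P))
print((f((687,305),.046)-S)@R[:,1])
E
```

```text
sleeve [0.5983 0.1884 0.051 ] side [0.5976 0.1861 0.051 ]
[0.5715 0.2162 0.046 ] [0.6495 0.2356 0.046 ] 0.24386491810071703
[0.5862 0.1597 0.046 ] [0.6554 0.1765 0.046 ] 0.23805662623354856
[0.5885 0.1483 0.046 ] [0.6671 0.1691 0.046 ] 0.2576918430604451
[0.5056 0.2138 0.006 ] [0.646  0.2501 0.006 ] 0.2525167587209372
back inner [0.6429 0.2236 0.046 ] [0.6546 0.1763 0.046 ]
[0.5974 0.188  0.1956] yaw jaw 0.21903019318195674
[17.3568  0.0158  0.0623]
0.05162732772555603
```

Rim centre in the wrist image is (331,219), which gives (0.598, 0.188) and agrees with the estimate. The jaws need about 0.03 rad more. Descending in two stages.

>>> carry_out --moves '[0.65, 2, 0, 0.05, -0.03, 0.65, 5, 0, 0.05, -0.03, 0.65, 8, 0, 0.05, -0.03, 0.65, 10.5, 0, 0.05, -0.03, 0.65, 11.5, 0, 0.05, -0.03, 0.65, 11.5, 0, 0.05, -0.03, 0.65, 11.5, 0, 0.05, -0.03]'

```text
time: 9.98
tool_pos: [0.5981, 0.1877, 0.081]
tool_rot: [0.559, 0.435, 0.558, -0.433]
contact_force: [0.2, -0.4, 1.1]
gripper_width: 0.651
```

```bash
python3 - <<'E'
from h import *
i=imaging.camera_info('wrist')
cv2.imwrite('pics/w7.png',imaging.grab_frame('wrist')[:,:,::-1]);
s=imaging.grab_frame('side')[:,:,::-1]
cv2.imwrite('pics/s7c.png',cv2.resize(s[160:300,350:520],(728,600),interpolation=cv2.INTER_CUBIC))
p,R=axes();print(p,np.arctan2(R[1,1],R[0,1]))
print(proj('wrist',[.598,.188,.051],i), topose([.598,.188,.022]))
E
```

```text
[0.59910517 0.18783462 0.08252015] 0.24904085844491147
[325.89141035 276.91294703] [ 6.05140288 -0.13358686 -0.04529744]
```

View pics/w7.png

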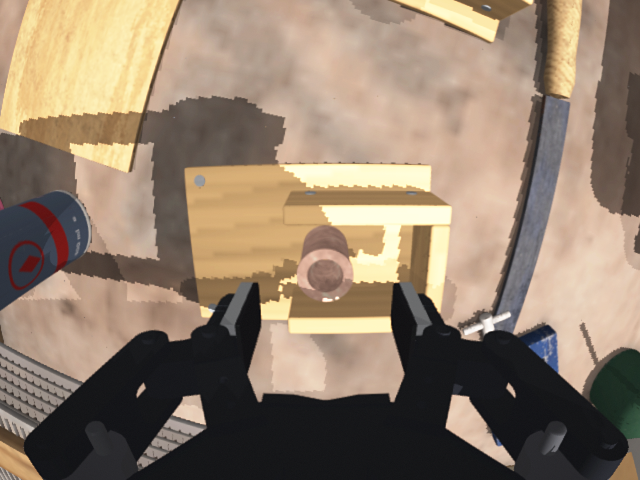

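View pics/s7c.png

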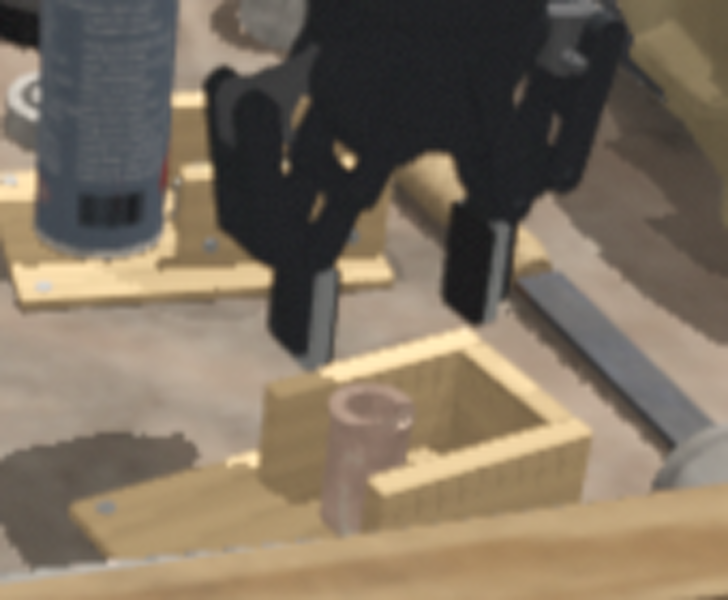

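The sleeve, at (325,273), lies midway between the pads, which are at x = 258 and 392. Going down and closing.

>>> carry_out --moves '[0.65, 1.5, -0.05, 0, 0, 0.65, 3, -0.05, 0, 0, 0.65, 4.3, -0.05, 0, 0, 0.65, 5.2, -0.05, 0, 0, 0.65, 5.8, -0.05, 0, 0, 0.65, 5.9, -0.05, 0, 0, 0.65, 5.9, -0.05, 0, 0]'

```text
time: 10.67
tool_pos: [0.5966, 0.1873, 0.0203]
tool_rot: [0.558, 0.434, 0.558, -0.434]
contact_force: [-0.3, -0.5, -0.7]
gripper_width: 0.652
```

>>> carry_out --moves '[0.5, 0, 0, 0, 0, 0.4, 0, 0, 0, 0, 0.3, 0, 0, 0, 0, 0.2, 0, 0, 0, 0, 0, 0, 0, 0, 0, 0, 0, 0, 0, 0, 0, 0, 0, 0, 0, 0, 0, 0, 0, 0]'

```text
time: 11.33
tool_pos: [0.5973, 0.1875, 0.0213]
tool_rot: [0.559, 0.435, 0.558, -0.434]
contact_force: [0.4, -0.3, 4.9]
gripper_width: 0.291
```

Closed at 0.291, about 25 mm, so the sleeve is gripped. Lifting straight up.

>>> carry_out --moves '[0, -0.5, 0, 0, 0, 0, -1.5, 0, 0, 0, 0, -3, 0, 0, 0, 0, -5, 0, 0, 0, 0, -7, 0, 0, 0, 0, -8.5, 0, 0, 0, 0, -9, 0, 0, 0, 0, -9, 0, 0, 0]'

```text
time: 12.0
tool_pos: [0.5979, 0.1876, 0.1133]
tool_rot: [0.559, 0.435, 0.557, -0.433]
contact_force: [0.8, -0.1, -0.7]
gripper_width: 0.292
```

```bash
python3 - <<'E'
from h import *
s=imaging.grab_frame('side')[:,:,::-1]
cv2.imwrite('pics/s8.png',s); cv2.imwrite('pics/w8.png',imaging.grab_frame('wrist')[:,:,::-1])
p,R=axes();print(p,R[:,1],R[:,2]); print(topose([.408,.283,.11]))
print(np.mean([onz('side',q,.006) for q in []],0) if 0 else '')
E
```

```text
[0.59611225 0.18722865 0.11002256] [ 9.69157582e-01  2.46441215e-01 -5.55601893e-04] [ 2.46441235e-01 -9.69157736e-01 -3.39870032e-05]
[ 1.15469649e-02 -1.58708390e+01 -1.39176156e+01]
```

View pics/s8.png

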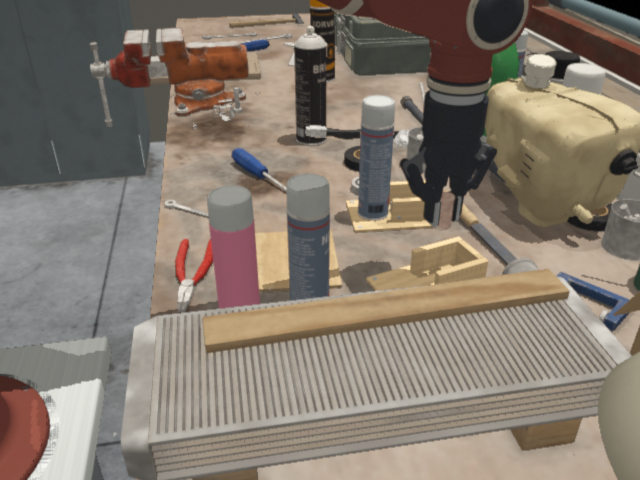

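View pics/w8.png

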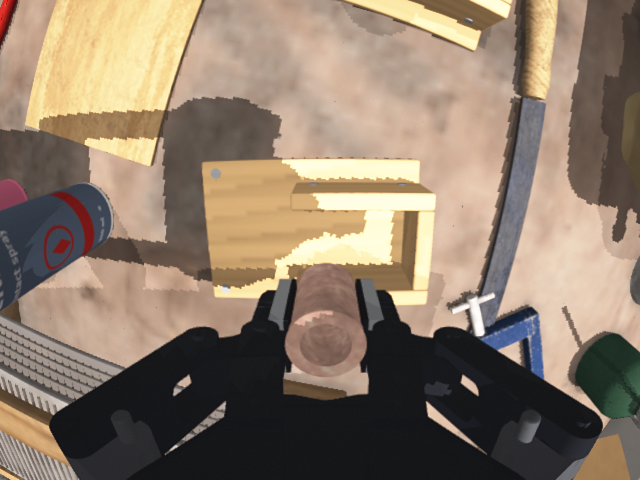

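The sleeve is held upright between the pads, at (326,335) in the wrist view. Carrying it over the offcut to about (0.408, 0.293).

>>> carry_out --moves '[0, 0, -0.8, -0.8, 0, 0, 0, -2, -2, 0, 0, 0, -4, -3.8, 0, 0, 0, -6, -5.7, 0, 0, 0, -8, -7.6, 0, 0, 0, -10, -9.5, 0, 0, 0, -12, -11.4, 0, 0, 0, -13.5, -13, 0, 0, 0, -14.7, -14.1, 0, 0, 0, -15.3, -14.7, 0, 0, 0, -15.6, -14.9, 0, 0, 0, -15.6, -14.9, 0]'

```text
time: 13.1
tool_pos: [0.4076, 0.2933, 0.1095]
tool_rot: [0.558, 0.433, 0.559, -0.434]
contact_force: [0.6, -0.4, -0.7]
gripper_width: 0.285
```

```bash
python3 - <<'E'
from h import *
cv2.imwrite('pics/s9.png',imaging.grab_frame('side')[:,:,::-1]); cv2.imwrite('pics/t9.png',imaging.grab_frame('top')[:,:,::-1])
p,R=axes();print(p); print(topose([.408,.293,.0275]))
E
```

```text
[0.40896015 0.29297816 0.11012762]
[ 8.2627579  -0.09213407 -0.02822328]
```

View pics/s9.png

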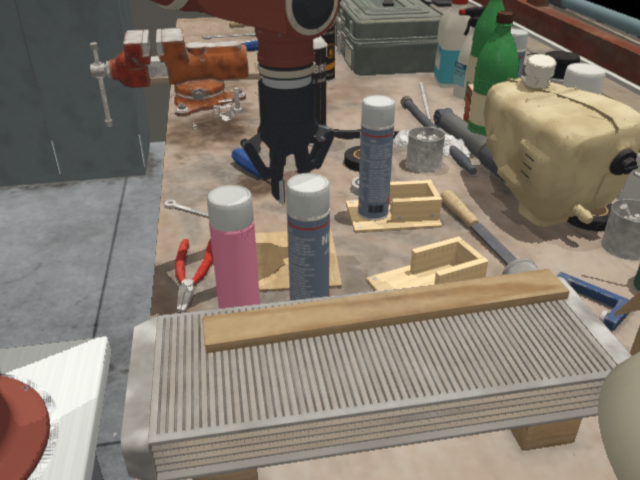

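View pics/t9.png

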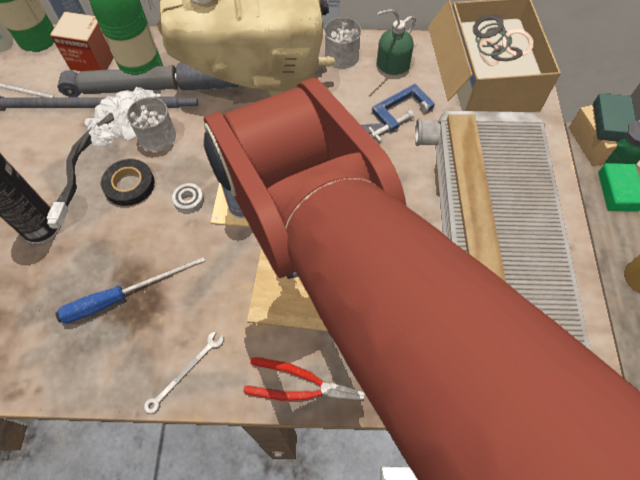

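Before lowering, I'll check how high the forearm sits above the two cans beneath it.

```bash
python3 - <<'E'
from h import *
p,R=axes()
for z in (.2,.25,.3,.35,.4,.45,.5): print(z,proj('side',[.408,.293,z]),proj('top',[.408,.293,z]))
q=status.state()['joint_pos'];print(q,q[1]+q[2])
c=imaging.camera_info('side');print('cam',-c['R'].T@c['t'])
E
```

```text
0.2 [288.2907284  135.32144221] [287.15757437 229.35672609]
0.25 [287.13736052  99.78160761] [284.50501304 209.17679961]
0.3 [285.90399901  61.77685204] [281.44866331 185.92496677]
0.35 [284.58202276  21.04152553] [277.88872885 158.84200564]
0.4 [283.16152571 -22.72961725] [273.68957459 126.89604341]
0.45 [281.63106814 -69.88907961] [268.66205188  88.64809151]
0.5 [ 279.9773679  -120.84613673] [262.53421899  42.02929501]
[ 4.73767332e-01 -1.24294216e-01  2.00924494e+00 -2.96037591e-04
  1.25675480e+00  2.25193350e-01] 1.8849507292626035
cam [ 0.31480303 -0.46978543  0.52218155]
```

The forearm slopes upward from the wrist. Its lowest part should stay about 30 mm above the can tops, and it sits mostly off to one side of them. I'll lower halfway and look again.

>>> carry_out --moves '[0, 1, -0.05, 0, 0, 0, 2.5, -0.05, 0, 0, 0, 4, -0.05, 0, 0, 0, 5, -0.05, 0, 0, 0, 5.5, -0.05, 0, 0, 0, 5.5, -0.05, 0, 0]'

```text
time: 13.7
tool_pos: [0.4074, 0.2923, 0.0535]
tool_rot: [0.558, 0.433, 0.559, -0.435]
contact_force: [-0.4, 0.1, -0.2]
gripper_width: 0.294
```

```bash
python3 - <<'E'
from h import *
cv2.imwrite('pics/s10.png',imaging.grab_frame('side')[:,:,::-1]); cv2.imwrite('pics/w10.png',imaging.grab_frame('wrist')[:,:,::-1])
p,R=axes();print(p); print(topose([.408,.293,.0275]))
E
```

```text
[0.4085117  0.29309757 0.0554512 ]
[ 2.79511216 -0.05241196 -0.00309127]
```

View pics/s10.png

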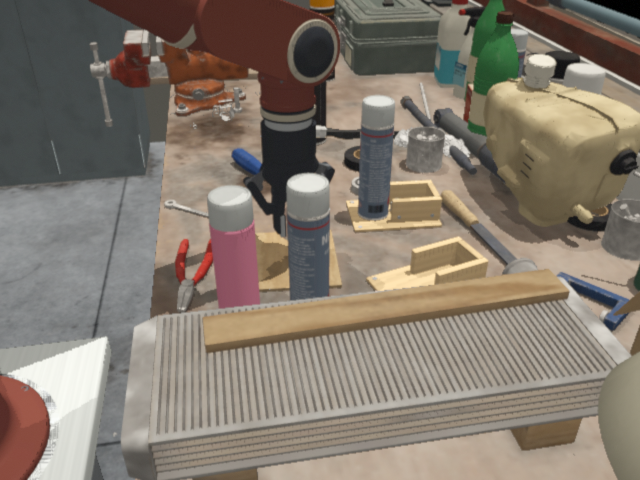

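View pics/w10.png

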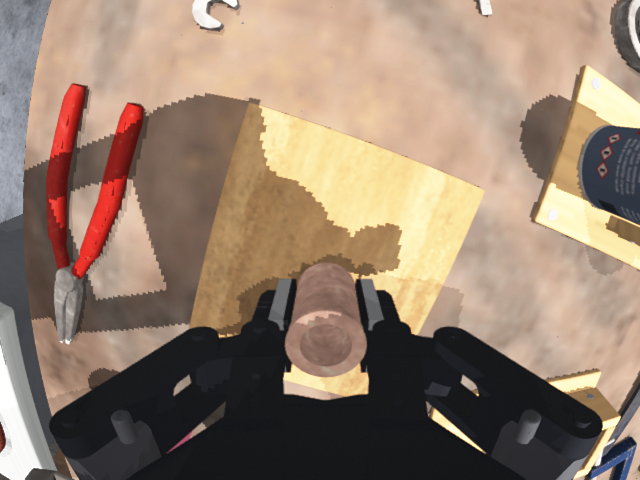

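The arm is clear of both cans and the sleeve is over the offcut. Lowering to contact.

>>> carry_out --moves '[0, 0.8, 0, 0, 0, 0, 1.6, 0, 0, 0, 0, 2.3, 0, 0, 0, 0, 2.8, 0, 0, 0, 0, 3, 0, 0, 0, 0, 3.1, 0, 0, 0, 0, 3.1, 0, 0, 0]'

```text
time: 14.38
tool_pos: [0.408, 0.2931, 0.024]
tool_rot: [0.558, 0.434, 0.558, -0.434]
contact_force: [-0.2, 0.1, -1.0]
gripper_width: 0.287
```

>>> carry_out --moves '[0, 0.1, 0, 0, 0, 0, 0.2, 0, 0, 0, 0, 0.2, 0, 0, 0]'

```text
time: 14.63
tool_pos: [0.4082, 0.2932, 0.0224]
tool_rot: [0.558, 0.434, 0.558, -0.434]
contact_force: [-0.1, -0.2, -1.0]
gripper_width: 0.287
```

>>> carry_out --moves '[0, 0.1, 0, 0, 0, 0, 0.2, 0, 0, 0, 0, 0.2, 0, 0, 0]'

```text
time: 14.88
tool_pos: [0.4085, 0.2933, 0.0213]
tool_rot: [0.558, 0.434, 0.558, -0.434]
contact_force: [-2.2, -0.9, 5.1]
gripper_width: 0.289
```

Contact at 5 N, at the same TCP height as when it was gripped. Opening gently.

>>> carry_out --moves '[0.34, 0, 0, 0, 0, 0.4, 0, 0, 0, 0, 0.5, 0, 0, 0, 0, 0.6, 0, 0, 0, 0, 0.7, 0, 0, 0, 0, 0.7, 0, 0, 0, 0, 0.7, 0, 0, 0, 0]'

```text
time: 15.47
tool_pos: [0.4081, 0.2931, 0.0203]
tool_rot: [0.558, 0.434, 0.558, -0.434]
contact_force: [0.2, 0.2, -0.3]
gripper_width: 0.705
```

>>> carry_out --moves '[0.7, -1, 0, 0, 0, 0.7, -3, 0, 0, 0, 0.7, -6, 0, 0, 0, 0.7, -9, 0, 0, 0, 0.7, -13, 0, 0, 0, 0.7, -17, 0, 0, 0, 0.7, -21, 0, 0, 0, 0.7, -24, 0, 0, 0, 0.7, -24, 0, 0, 0, 0.7, -24, 0, 0, 0]'

```text
time: 16.3
tool_pos: [0.4092, 0.2937, 0.264]
tool_rot: [0.559, 0.436, 0.557, -0.432]
contact_force: [-0.3, 0.1, -0.8]
gripper_width: 0.698
```

```bash
python3 - <<'E'
from h import *
import pickle
i=imaging.camera_info('wrist'); pickle.dump(i,open('w11.pkl','wb'))
cv2.imwrite('pics/w11.png',imaging.grab_frame('wrist')[:,:,::-1])
cv2.imwrite('pics/s11.png',imaging.grab_frame('side')[:,:,::-1]); 
print(axes()[0]); print(proj('wrist',[.408,.293,.051],i))
E
```

```text
[0.40757492 0.29286359 0.2595133 ]
[323.04976548 200.09894919]
```

View pics/w11.png

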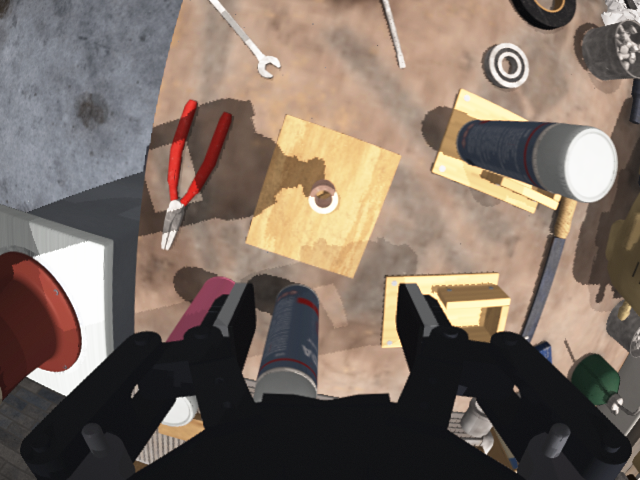

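View pics/s11.png

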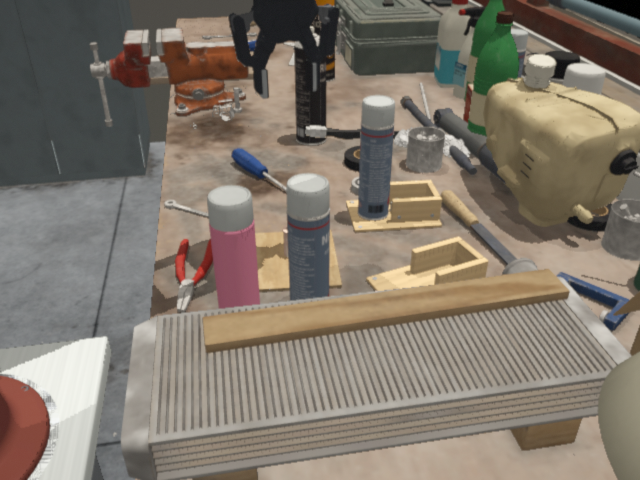

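The sleeve stands upright on the offcut with its rim at (323,201), where it was expected. The front can is upright on the bench and the other can hasn't moved. One last check of the numbers, then I'll hand in.

```bash
python3 - <<'E'
from h import *
import pickle
i=pickle.load(open('w11.pkl','rb'))
c=np.mean([onz('wrist',q,.006,i) for q in [(289,115),(400,155),(354,277),(247,243)]],0)
print('offcut',c,'sleeve',onz('wrist',(323,201),.051,i))
print('can', onz('side',(308,183),.2)); print(status.state()['contact_force'],status.state()['time'])
a=cv2.imread('pics/s11.png').astype(int);b=cv2.imread('pics/side0.png').astype(int)
print('other can diff',np.abs(a-b)[95:215,360:392].mean())
workorder.job_done()
E
```

```text
offcut [0.40925128 0.28417741 0.006     ] sleeve [0.40816792 0.29213674 0.051     ]
can [0.4116005  0.14890092 0.2       ]
[-0.88597234 -0.1957474  -0.72035223] 16.4
other can diff 1.4473090277777778
the job is handed in; nothing more can be done
```

The job is done and handed in at about 16.4 s of the 69 s allowed; no verdict was reported.

- **Front can:** I gripped it by the cap and stood it upright on the bench at about (0.411, 0.150), roughly 0.19 m from the sleeve, while the sleeve was still in its pocket. Its edge is about 75 mm clear of the holder's base by my measurement.
- **Sleeve:** I took it out with the jaws along the pocket and stood it on the offcut, the same way up. The last wrist picture puts it about 1 mm (x) and 8 mm (y) from the offcut's centre, and it looks upright.
- **Other can:** I never touched it, and its spot in the side picture is unchanged.
- **Robot:** the gripper is about 0.25 m above the bench, open and touching nothing.

No check failed. The only disagreement was a few millimetres between cameras: up to 7 mm on the can's starting y, and 2–4 mm on the sleeve and on the can's final y.

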